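Scoop ankle bumpers into the empty job tray

TASK

The scoop lies with its handle shut in under the little shelf: draw it out, set it down flat on the open bench and let go, then take it by its handle. With it, scoop at least three of the rubber bumpers out of the long bin in one go and tip them into the job tray that is empty, not the one holding the foot adapter; any others stay in the bin. Finally lay the scoop back flat on the bench, clear of the shelf, without having touched the bumpers with the gripper or disturbed the adapter, the foot, the tape or the jar.

Things in the scene. Friction and masses are not known exactly. Their poses are not given: they have to be found in the camera images.
- scoop: aluminium scoop, about 140 g, flat underside down. Origin: centre of the underside of its pan; +x out of the open mouth, z up, handle on the -x side. Pan 95 mm long (x +-47.5), 66 mm wide outside, floor 1.5 mm; walls 2.5 mm thick, 36 mm high at the back and sides (22 mm for x 7.5 to 33.5, none in front of that). At the start its handle is under the shelf and only the pan sticks out
- scoop_grip (a point): point to hold on the scoop's handle, at x -98.5, z +64 mm in the scoop's frame. The handle is a straight black bar, 16 mm wide (y), 18 mm thick, 105 mm long, that leaves the top of the back wall (36 mm up) and rises backwards at 28 degrees; this point is on its axis, 60 mm along
- scoop_end (a point): rear tip of the scoop's handle, at x -138, z +85 mm in the scoop's frame
- scoop_pan (a point): centre of the scoop's pan, 16 mm above its underside; the pan can be gripped here across its 66 mm width (along the scoop's y), or by a wall
- shelf: low plywood shelf fixed to the bench: board 140 mm deep (x), 200 mm wide (y), underside 95 mm and top 107 mm above the bench, on 12 mm side panels at y +-94 mm, open at front and back. Cartons on its rear half reach 30 mm above the board. Origin on the bench under its centre; -x is its front, where the pan sticks out
- bin: long grey plastic bin fixed to the bench, 290 mm long (x), 82 mm wide (y) outside, walls and floor 3 mm, 35 mm high; the +x end wall is 80 mm high and the sides 65 mm for x over 85 mm. Inside, at the +x end, a ramp (42 degrees) rises from the floor at x 107 mm to 35 mm up at x 142 mm. Origin: centre of its underside, z up. The bumpers start in its +x half; its -x half is bare
- bumper0: black rubber bumper, a ball of 28 mm diameter flattened at two poles to 24 mm, about 18 g, loose; origin at its centre, z through its flat poles (upright at the start)
- bumper1: black rubber bumper, a ball of 28 mm diameter flattened at two poles to 24 mm, about 18 g, loose; origin at its centre, z through its flat poles (upright at the start)
- bumper2: black rubber bumper, a ball of 28 mm diameter flattened at two poles to 24 mm, about 18 g, loose; origin at its centre, z through its flat poles (upright at the start)
- bumper3: black rubber bumper, a ball of 28 mm diameter flattened at two poles to 24 mm, about 18 g, loose; origin at its centre, z through its flat poles (upright at the start)
- bumper4: black rubber bumper, a ball of 28 mm diameter flattened at two poles to 24 mm, about 18 g, loose; origin at its centre, z through its flat poles (upright at the start)
- tray_1: square open steel tray, 130 x 130 mm outside, walls 3 mm thick and 36 mm high, floor 3 mm, fixed to the bench; origin at the centre of its underside, z up. One of the two trays, either one, holds the foot adapter at the start; the other is empty
- tray_2: square open steel tray, 130 x 130 mm outside, walls 3 mm thick and 36 mm high, floor 3 mm, fixed to the bench; origin at the centre of its underside, z up. One of the two trays, either one, holds the foot adapter at the start; the other is empty
- adapter: dark steel foot adapter lying in one of the trays: 62 x 50 mm flange 12 mm thick with a stub, 40 mm high overall; origin at the centre of its underside
- foot: bystander: skin-coloured prosthetic foot, 180 mm long, up to 115 mm high with its tube; origin about the middle of its sole
- tape: bystander: roll of tape lying flat, 100 mm diameter, 48 mm high; origin at the centre of its underside
- glue: bystander: closed white jar, 56 mm diameter, 120 mm high; origin at the centre of its underside

How it is judged:
On the way, in this order (a step that is already met when the one before it is completed fails the run):
1. the scoop lies flat on the bench, clear of the shelf, and is let go (x of scoop_end in the frame of shelf below -0.075 m and height (world z) of scoop below 0.006 m and angle between scoop's own z axis and vertical below 0.1 rad and contact force between the fingers and scoop below 0.05 N), for 0.2 s.
2. the scoop is held by its handle and lifted off the bench (contact force between the fingers and scoop above 0.5 N and distance between the grasp point and scoop_grip below 0.05 m and height (world z) of scoop above 0.02 m), for 0.2 s.
3. at least three bumpers together are carried in the raised scoop, still held by its handle (distance between the grasp point and scoop_grip below 0.05 m and ((x of bumper0 in the frame of scoop between -0.05 and 0.05 m and y of bumper0 in the frame of scoop between -0.033 and 0.033 m and z of bumper0 in the frame of scoop between 0 and 0.06 m and height (world z) of each of bumper0, bumper1, bumper2 above 0.06 m and x of bumper1 in the frame of scoop between -0.05 and 0.05 m and y of bumper1 in the frame of scoop between -0.033 and 0.033 m and z of bumper1 in the frame of scoop between 0 and 0.06 m and x of bumper2 in the frame of scoop between -0.05 and 0.05 m and y of bumper2 in the frame of scoop between -0.033 and 0.033 m and z of bumper2 in the frame of scoop between 0 and 0.06 m) or (x of bumper0 in the frame of scoop between -0.05 and 0.05 m and y of bumper0 in the frame of scoop between -0.033 and 0.033 m and z of bumper0 in the frame of scoop between 0 and 0.06 m and height (world z) of each of bumper0, bumper1, bumper3 above 0.06 m and x of bumper1 in the frame of scoop between -0.05 and 0.05 m and y of bumper1 in the frame of scoop between -0.033 and 0.033 m and z of bumper1 in the frame of scoop between 0 and 0.06 m and x of bumper3 in the frame of scoop between -0.05 and 0.05 m and y of bumper3 in the frame of scoop between -0.033 and 0.033 m and z of bumper3 in the frame of scoop between 0 and 0.06 m) or (x of bumper0 in the frame of scoop between -0.05 and 0.05 m and y of bumper0 in the frame of scoop between -0.033 and 0.033 m and z of bumper0 in the frame of scoop between 0 and 0.06 m and height (world z) of each of bumper0, bumper1, bumper4 above 0.06 m and x of bumper1 in the frame of scoop between -0.05 and 0.05 m and y of bumper1 in the frame of scoop between -0.033 and 0.033 m and z of bumper1 in the frame of scoop between 0 and 0.06 m and x of bumper4 in the frame of scoop between -0.05 and 0.05 m and y of bumper4 in the frame of scoop between -0.033 and 0.033 m and z of bumper4 in the frame of scoop between 0 and 0.06 m) or (x of bumper0 in the frame of scoop between -0.05 and 0.05 m and y of bumper0 in the frame of scoop between -0.033 and 0.033 m and z of bumper0 in the frame of scoop between 0 and 0.06 m and height (world z) of each of bumper0, bumper2, bumper3 above 0.06 m and x of bumper2 in the frame of scoop between -0.05 and 0.05 m and y of bumper2 in the frame of scoop between -0.033 and 0.033 m and z of bumper2 in the frame of scoop between 0 and 0.06 m and x of bumper3 in the frame of scoop between -0.05 and 0.05 m and y of bumper3 in the frame of scoop between -0.033 and 0.033 m and z of bumper3 in the frame of scoop between 0 and 0.06 m) or (x of bumper0 in the frame of scoop between -0.05 and 0.05 m and y of bumper0 in the frame of scoop between -0.033 and 0.033 m and z of bumper0 in the frame of scoop between 0 and 0.06 m and height (world z) of each of bumper0, bumper2, bumper4 above 0.06 m and x of bumper2 in the frame of scoop between -0.05 and 0.05 m and y of bumper2 in the frame of scoop between -0.033 and 0.033 m and z of bumper2 in the frame of scoop between 0 and 0.06 m and x of bumper4 in the frame of scoop between -0.05 and 0.05 m and y of bumper4 in the frame of scoop between -0.033 and 0.033 m and z of bumper4 in the frame of scoop between 0 and 0.06 m) or (x of bumper0 in the frame of scoop between -0.05 and 0.05 m and y of bumper0 in the frame of scoop between -0.033 and 0.033 m and z of bumper0 in the frame of scoop between 0 and 0.06 m and height (world z) of each of bumper0, bumper3, bumper4 above 0.06 m and x of bumper3 in the frame of scoop between -0.05 and 0.05 m and y of bumper3 in the frame of scoop between -0.033 and 0.033 m and z of bumper3 in the frame of scoop between 0 and 0.06 m and x of bumper4 in the frame of scoop between -0.05 and 0.05 m and y of bumper4 in the frame of scoop between -0.033 and 0.033 m and z of bumper4 in the frame of scoop between 0 and 0.06 m) or (x of bumper1 in the frame of scoop between -0.05 and 0.05 m and y of bumper1 in the frame of scoop between -0.033 and 0.033 m and z of bumper1 in the frame of scoop between 0 and 0.06 m and height (world z) of each of bumper1, bumper2, bumper3 above 0.06 m and x of bumper2 in the frame of scoop between -0.05 and 0.05 m and y of bumper2 in the frame of scoop between -0.033 and 0.033 m and z of bumper2 in the frame of scoop between 0 and 0.06 m and x of bumper3 in the frame of scoop between -0.05 and 0.05 m and y of bumper3 in the frame of scoop between -0.033 and 0.033 m and z of bumper3 in the frame of scoop between 0 and 0.06 m) or (x of bumper1 in the frame of scoop between -0.05 and 0.05 m and y of bumper1 in the frame of scoop between -0.033 and 0.033 m and z of bumper1 in the frame of scoop between 0 and 0.06 m and height (world z) of each of bumper1, bumper2, bumper4 above 0.06 m and x of bumper2 in the frame of scoop between -0.05 and 0.05 m and y of bumper2 in the frame of scoop between -0.033 and 0.033 m and z of bumper2 in the frame of scoop between 0 and 0.06 m and x of bumper4 in the frame of scoop between -0.05 and 0.05 m and y of bumper4 in the frame of scoop between -0.033 and 0.033 m and z of bumper4 in the frame of scoop between 0 and 0.06 m) or (x of bumper1 in the frame of scoop between -0.05 and 0.05 m and y of bumper1 in the frame of scoop between -0.033 and 0.033 m and z of bumper1 in the frame of scoop between 0 and 0.06 m and height (world z) of each of bumper1, bumper3, bumper4 above 0.06 m and x of bumper3 in the frame of scoop between -0.05 and 0.05 m and y of bumper3 in the frame of scoop between -0.033 and 0.033 m and z of bumper3 in the frame of scoop between 0 and 0.06 m and x of bumper4 in the frame of scoop between -0.05 and 0.05 m and y of bumper4 in the frame of scoop between -0.033 and 0.033 m and z of bumper4 in the frame of scoop between 0 and 0.06 m) or (x of bumper2 in the frame of scoop between -0.05 and 0.05 m and y of bumper2 in the frame of scoop between -0.033 and 0.033 m and z of bumper2 in the frame of scoop between 0 and 0.06 m and height (world z) of each of bumper2, bumper3, bumper4 above 0.06 m and x of bumper3 in the frame of scoop between -0.05 and 0.05 m and y of bumper3 in the frame of scoop between -0.033 and 0.033 m and z of bumper3 in the frame of scoop between 0 and 0.06 m and x of bumper4 in the frame of scoop between -0.05 and 0.05 m and y of bumper4 in the frame of scoop between -0.033 and 0.033 m and z of bumper4 in the frame of scoop between 0 and 0.06 m))), for 0.2 s.
At the end, for the whole second after the job is handed in: three or more bumpers at rest in the tray without the adapter (centres within 72 mm of its centre, below 55 mm), all others in that tray or the bin; scoop released, at rest, flat on the bench (within 6 mm, 0.1 rad), its handle tip in front of the shelf (all of step 1 and ((horizontal distance between adapter and tray_1 above 0.09 m and ((horizontal distance between each of bumper0, bumper1, bumper2 and tray_1 below 0.072 m and height (world z) of each of bumper0, bumper1, bumper2 below 0.055 m) or (horizontal distance between each of bumper0, bumper1, bumper3 and tray_1 below 0.072 m and height (world z) of each of bumper0, bumper1, bumper3 below 0.055 m) or (horizontal distance between each of bumper0, bumper1, bumper4 and tray_1 below 0.072 m and height (world z) of each of bumper0, bumper1, bumper4 below 0.055 m) or (horizontal distance between each of bumper0, bumper2, bumper3 and tray_1 below 0.072 m and height (world z) of each of bumper0, bumper2, bumper3 below 0.055 m) or (horizontal distance between each of bumper0, bumper2, bumper4 and tray_1 below 0.072 m and height (world z) of each of bumper0, bumper2, bumper4 below 0.055 m) or (horizontal distance between each of bumper0, bumper3, bumper4 and tray_1 below 0.072 m and height (world z) of each of bumper0, bumper3, bumper4 below 0.055 m) or (horizontal distance between each of bumper1, bumper2, bumper3 and tray_1 below 0.072 m and height (world z) of each of bumper1, bumper2, bumper3 below 0.055 m) or (horizontal distance between each of bumper1, bumper2, bumper4 and tray_1 below 0.072 m and height (world z) of each of bumper1, bumper2, bumper4 below 0.055 m) or (horizontal distance between each of bumper1, bumper3, bumper4 and tray_1 below 0.072 m and height (world z) of each of bumper1, bumper3, bumper4 below 0.055 m) or (horizontal distance between each of bumper2, bumper3, bumper4 and tray_1 below 0.072 m and height (world z) of each of bumper2, bumper3, bumper4 below 0.055 m)) and ((horizontal distance between bumper0 and tray_1 below 0.072 m and height (world z) of bumper0 below 0.055 m) or (x of bumper0 in the frame of bin between -0.143 and 0.143 m and y of bumper0 in the frame of bin between -0.039 and 0.039 m and height (world z) of bumper0 below 0.07 m)) and ((horizontal distance between bumper1 and tray_1 below 0.072 m and height (world z) of bumper1 below 0.055 m) or (x of bumper1 in the frame of bin between -0.143 and 0.143 m and y of bumper1 in the frame of bin between -0.039 and 0.039 m and height (world z) of bumper1 below 0.07 m)) and ((horizontal distance between bumper2 and tray_1 below 0.072 m and height (world z) of bumper2 below 0.055 m) or (x of bumper2 in the frame of bin between -0.143 and 0.143 m and y of bumper2 in the frame of bin between -0.039 and 0.039 m and height (world z) of bumper2 below 0.07 m)) and ((horizontal distance between bumper3 and tray_1 below 0.072 m and height (world z) of bumper3 below 0.055 m) or (x of bumper3 in the frame of bin between -0.143 and 0.143 m and y of bumper3 in the frame of bin between -0.039 and 0.039 m and height (world z) of bumper3 below 0.07 m)) and ((horizontal distance between bumper4 and tray_1 below 0.072 m and height (world z) of bumper4 below 0.055 m) or (x of bumper4 in the frame of bin between -0.143 and 0.143 m and y of bumper4 in the frame of bin between -0.039 and 0.039 m and height (world z) of bumper4 below 0.07 m))) or (horizontal distance between adapter and tray_2 above 0.09 m and ((horizontal distance between each of bumper0, bumper1, bumper2 and tray_2 below 0.072 m and height (world z) of each of bumper0, bumper1, bumper2 below 0.055 m) or (horizontal distance between each of bumper0, bumper1, bumper3 and tray_2 below 0.072 m and height (world z) of each of bumper0, bumper1, bumper3 below 0.055 m) or (horizontal distance between each of bumper0, bumper1, bumper4 and tray_2 below 0.072 m and height (world z) of each of bumper0, bumper1, bumper4 below 0.055 m) or (horizontal distance between each of bumper0, bumper2, bumper3 and tray_2 below 0.072 m and height (world z) of each of bumper0, bumper2, bumper3 below 0.055 m) or (horizontal distance between each of bumper0, bumper2, bumper4 and tray_2 below 0.072 m and height (world z) of each of bumper0, bumper2, bumper4 below 0.055 m) or (horizontal distance between each of bumper0, bumper3, bumper4 and tray_2 below 0.072 m and height (world z) of each of bumper0, bumper3, bumper4 below 0.055 m) or (horizontal distance between each of bumper1, bumper2, bumper3 and tray_2 below 0.072 m and height (world z) of each of bumper1, bumper2, bumper3 below 0.055 m) or (horizontal distance between each of bumper1, bumper2, bumper4 and tray_2 below 0.072 m and height (world z) of each of bumper1, bumper2, bumper4 below 0.055 m) or (horizontal distance between each of bumper1, bumper3, bumper4 and tray_2 below 0.072 m and height (world z) of each of bumper1, bumper3, bumper4 below 0.055 m) or (horizontal distance between each of bumper2, bumper3, bumper4 and tray_2 below 0.072 m and height (world z) of each of bumper2, bumper3, bumper4 below 0.055 m)) and ((horizontal distance between bumper0 and tray_2 below 0.072 m and height (world z) of bumper0 below 0.055 m) or (x of bumper0 in the frame of bin between -0.143 and 0.143 m and y of bumper0 in the frame of bin between -0.039 and 0.039 m and height (world z) of bumper0 below 0.07 m)) and ((horizontal distance between bumper1 and tray_2 below 0.072 m and height (world z) of bumper1 below 0.055 m) or (x of bumper1 in the frame of bin between -0.143 and 0.143 m and y of bumper1 in the frame of bin between -0.039 and 0.039 m and height (world z) of bumper1 below 0.07 m)) and ((horizontal distance between bumper2 and tray_2 below 0.072 m and height (world z) of bumper2 below 0.055 m) or (x of bumper2 in the frame of bin between -0.143 and 0.143 m and y of bumper2 in the frame of bin between -0.039 and 0.039 m and height (world z) of bumper2 below 0.07 m)) and ((horizontal distance between bumper3 and tray_2 below 0.072 m and height (world z) of bumper3 below 0.055 m) or (x of bumper3 in the frame of bin between -0.143 and 0.143 m and y of bumper3 in the frame of bin between -0.039 and 0.039 m and height (world z) of bumper3 below 0.07 m)) and ((horizontal distance between bumper4 and tray_2 below 0.072 m and height (world z) of bumper4 below 0.055 m) or (x of bumper4 in the frame of bin between -0.143 and 0.143 m and y of bumper4 in the frame of bin between -0.039 and 0.039 m and height (world z) of bumper4 below 0.07 m)))) and linear speed of scoop below 0.02 m/s and linear speed of each of bumper0, bumper1, bumper2, bumper3, bumper4 below 0.03 m/s); the robot touches nothing.
It fails at once if the foot is moved more than 30 mm (distance of foot from where it was at the start of the episode above 0.03 m).
It fails at once if the tape is moved more than 30 mm (distance of tape from where it was at the start of the episode above 0.03 m).
It fails at once if the glue is moved more than 30 mm (distance of glue from where it was at the start of the episode above 0.03 m).
It fails at once if the adapter is moved more than 30 mm (distance of adapter from where it was at the start of the episode above 0.03 m).
It fails at once if a bumper is touched by the gripper (contact force between any of the fingers, the arm and bumper0 above 0.5 N or contact force between any of the fingers, the arm and bumper1 above 0.5 N or contact force between any of the fingers, the arm and bumper2 above 0.5 N or contact force between any of the fingers, the arm and bumper3 above 0.5 N or contact force between any of the fingers, the arm and bumper4 above 0.5 N).
It also fails if it takes over 72 s, if anything falls off the work surface, if the arm or the gripper's body presses on something with over 40 N, if the wrist force passes 120 N, or if a joint passes its speed limit or range.

ROBOT

A 6-joint arm with a two-finger parallel gripper is mounted at the origin on the work surface. World frame = base frame: x ahead of the robot, y to its left, z up, the work surface at z = 0. Lengths are in m, angles in rad, forces in N, time in s.
With the tool pointing down it reaches from about 0.275 to 0.825 m from the base axis. Payload 4.9 kg.
Tool frame: the origin (TCP) lies midway between the tips of the shut fingers; the grasp point (between the pads) lies 19 mm behind it (bot.grip_depth is the distance from the TCP to the grasp point, in m); z points along the fingers, y is the line along which they close (so a half turn about z gives the same grasp; the last joint's range is limited). The gripper opens to 85 mm and grips with 20 to 120 N. Pads are 22 mm wide; open, the fingers measure 114 mm over their backs; the gripper's body (76 mm by 85 mm) begins 54 mm behind the grasp point. The pads swing forward as they close: fully open they stand 13 mm farther back than shut.
Start: joints at [-1.382, 0.326, -0.193, 1.052, 0, 1.437], TCP at [0.174, -0.522, 0.231] pointing down, gripper open.
Joint ranges: [-2.65, 2.65], [-0.97, 1.79], [-1.3, 1.35], [-1.93, 2.1], [-1.47, 1.37], [-3.14, 3.14]. Speed limits (rad/s): [2.57, 2.57, 3.14, 3.14, 3.14, 3.14].

INTERFACE

Orientations are given as a unit quaternion [w, x, y, z].
In Python, from cell import bot gives the robot as it stands. Calls block until the motion is done:
- bot.move_pose(position, orientation): joint-space move of the TCP to a pose.
- bot.move_linear(position, speed=0.15, rotation=None, until_force=None): straight line of the TCP; rotation=None keeps the orientation; speed is the mean speed in m/s. With until_force (N) it stops when the force on the tool has changed by that much, and returns True; else False.
- bot.goto_joints(angles): joint-space move.
- bot.set_gripper(opening, grasp_force=None): opening from 0.0 (shut) to 1.0 (fully open); grasp_force is the grip in N (None keeps the last); returns when the fingers have stopped.
- bot.wait(seconds).
- bot.solve_ik(position, orientation): joint angles nearest the present ones, or None.
- bot.camera(name): name is "scene" or "side" or "wrist"; returns the picture (480x640x3 uint8, red, green, blue); there is no depth.
- bot.calibration(name): a dict with "mtx" (3x3 intrinsics, pixels), "extrinsics" (4x4, takes a point from world to camera coordinates); the wrist camera has in their place "hand_eye" (4x4, takes a point from camera to tool coordinates, whose origin is the TCP and whose axes are the flange's). Camera axes: x right, y down, z forward; pixel columns grow to the right and rows downward; lengths in m; the calibration is good to about 2 mm. A picture is of the moment at which its call begins: read the wrist's pose just before it. calibration takes no time and is no camera call.
A pose or a line that the arm cannot do raises bot.PlanningError and nothing moves.
- bot.close_job(): hands the job in; it is judged then, once.
Trained networks look in the newest picture that a camera, given by its name, has taken for a name from the list of things; names that differ only in an ending like _2 or _b are one class to them, and where a whole thing is asked for, a point or a joint stands for the part that bears it (a point fixed in the world has none). Each returns a list of dicts, best first, with "confidence" (0 to 1); they miss things now and then, are a little off and sometimes report something else, mostly with a low value. They report only what shows in the picture. A call takes as long as a camera call.
- bot.search_frame(camera, thing): "bbox" ([left, top, width, height] in pixels, round what is visible of it).
Readings, each from a call of its own:
- bot.read_clock(): time.
- bot.read_joint_positions(): joint angles.
- bot.read_joint_vel(): joint speeds.
- bot.read_joint_efforts(): joint torques, N m.
- bot.read_position(): TCP position.
- bot.read_tool_rot(): TCP orientation.
- bot.read_ft_force(): force on the tool from outside, world axes, zero at the start.
- bot.read_moment(): the same for the moment, N m.
- bot.read_gripper_width(): opening from 0.0 (shut) to 1.0 (fully open).
- bot.read_finger_force(): force on a finger pad.
Only numpy, scipy, OpenCV 4.12 (cv2) and the standard library are available. Lean on these libraries where they do the work, as an engineer would, in place of code of your own. Each camera call takes 0.05 s, during which the arm holds its last target. There are 200 camera calls.

## Working session

There is one attempt and no reset: what is moved stays moved. The work goes in short steps, each a Python script; the robot and the scene stay as the last script left them, time stands still between calls to the robot, and variables do not carry over. Pictures are saved under pics/ and viewed, at most 10 in all, crops included, and the job is handed in when it is done.

```bash
mkdir -p pics; cat > h.py <<'E'
from cell import bot
import numpy as np, cv2
from scipy.spatial.transform import Rotation as R
def save(im,n): cv2.imwrite(f'pics/{n}.png',im[:,:,::-1])
def q(Rm):
    x,y,z,w=R.from_matrix(Rm).as_quat(); return [w,x,y,z]
def cam(name,pose=None):
    c=bot.calibration(name); K=np.array(c['mtx'])
    if 'extrinsics' in c: E=np.array(c['extrinsics'])
    else:
        T=np.eye(4); p,o=pose; T[:3,3]=p; T[:3,:3]=R.from_quat([o[1],o[2],o[3],o[0]]).as_matrix()
        E=np.linalg.inv(T@np.array(c['hand_eye']))
    return K,E
def proj(K,E,P):
    P=np.atleast_2d(P); c=P@E[:3,:3].T+E[:3,3]; u=c@K.T; return u[:,:2]/u[:,2:]
def ray(K,E,uv,z):
    d=E[:3,:3].T@np.linalg.inv(K)@np.array([uv[0],uv[1],1.]); o=-E[:3,:3].T@E[:3,3]
    return o+d*(z-o[2])/d[2]
E
python3 - <<'E'
from h import *
a=bot.camera('scene');b=bot.camera('side')
save(a,'scene0');save(b,'side0')
for n in ('scene','side'):
    K,E=cam(n); print(n,(-E[:3,:3].T@E[:3,3]).round(3))
    for t in ['scoop','shelf','bin','bumper0','tray_1','adapter','foot','tape','glue']:
        for d in bot.search_frame(n,t)[:6]:
            if d['confidence']<.3: continue
            x,y,w,h=d['bbox']; print(t,round(d['confidence'],2),np.round(d['bbox']),ray(K,E,(x+w/2,y+h/2),0.02)[:2].round(3))
print(bot.read_clock(),bot.read_tool_rot())
E
```

```text
scene [ 1.027 -0.335  0.97 ]
scoop 0.72 [327. 125.  51.  50.] [0.429 0.21 ]
scoop 0.65 [345.  64.  98. 110.] [0.408 0.357]
scoop 0.55 [262. 218. 140.  95.] [ 0.649 -0.016]
shelf 0.65 [344.  67. 101. 107.] [0.413 0.353]
bin 0.75 [262. 218. 139.  91.] [ 0.646 -0.014]
bumper0 0.69 [307. 259.   9.  12.] [ 0.625 -0.05 ]
bumper0 0.63 [287. 265.  15.  12.] [ 0.615 -0.087]
bumper0 0.59 [326. 259.  11.  13.] [ 0.649 -0.018]
bumper0 0.45 [294. 282.  13.   6.] [ 0.649 -0.095]
bumper0 0.44 [310. 275.  11.  15.] [ 0.661 -0.067]
tray_1 0.69 [202. 196.  85.  78.] [ 0.48  -0.126]
tray_1 0.56 [114. 227.  90.  88.] [ 0.45  -0.318]
tray_1 0.37 [432. 129.  70.  77.] [0.626 0.399]
adapter 0.72 [225. 227.  37.  25.] [ 0.489 -0.134]
foot 0.92 [432. 131.  70.  73.] [0.627 0.397]
foot 0.34 [227. 226.  34.  28.] [ 0.489 -0.135]
tape 0.8 [209. 351.  63.  56.] [ 0.743 -0.297]
glue 0.83 [126. 345.  48.  46.] [ 0.624 -0.425]
side [0.231 0.901 0.887]
scoop 0.78 [335. 351.  33.  14.] [0.433 0.177]
shelf 0.82 [251. 336. 148. 143.] [0.439 0.301]
bin 0.88 [236. 213.  97. 111.] [ 0.657 -0.014]
bumper0 0.6 [288. 252.  13.   8.] [ 0.653 -0.064]
bumper0 0.46 [287. 263.   7.  11.] [ 0.643 -0.021]
tray_1 0.91 [379. 193.  61.  48.] [ 0.445 -0.321]
tray_1 0.62 [338. 233.  73.  53.] [ 0.478 -0.124]
adapter 0.7 [360. 247.  31.  21.] [ 0.478 -0.129]
adapter 0.6 [287. 252.  12.  10.] [ 0.654 -0.059]
adapter 0.44 [282. 265.  15.  10.] [ 0.643 -0.016]
foot 0.97 [149. 376.  98.  63.] [0.645 0.384]
tape 0.56 [279. 179.  38.  34.] [ 0.745 -0.3  ]
glue 0.84 [342. 145.  14.  46.] [ 0.666 -0.488]
1.0 [-2.74327971e-05  9.87005045e-01  1.60689267e-01 -7.63709628e-06]
```

```bash
python3 - <<'E'
import cv2
for n,(x0,y0,x1,y1) in {'scene0':(200,50,440,330),'side0':(210,180,420,480)}.items():
    im=cv2.imread(f'pics/{n}.png')[y0:y1,x0:x1]; cv2.imwrite(f'pics/{n}c.png',cv2.resize(im,None,fx=2 if 0 else 600/im.shape[0],fy=600/im.shape[0],interpolation=cv2.INTER_CUBIC))
E
```

```text
(no output)
```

View pics/scene0c.png

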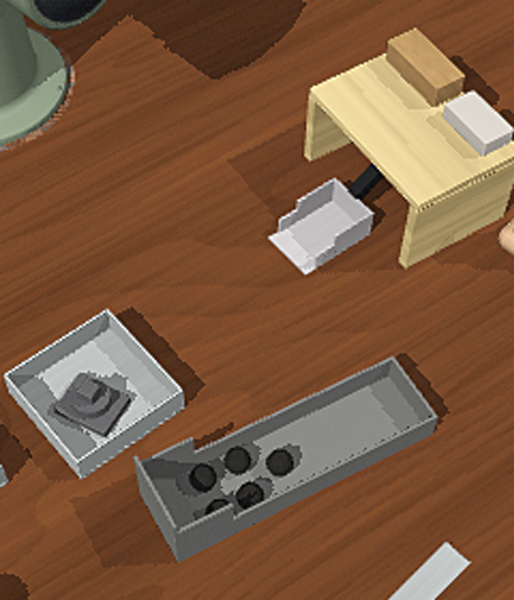

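View pics/side0c.png

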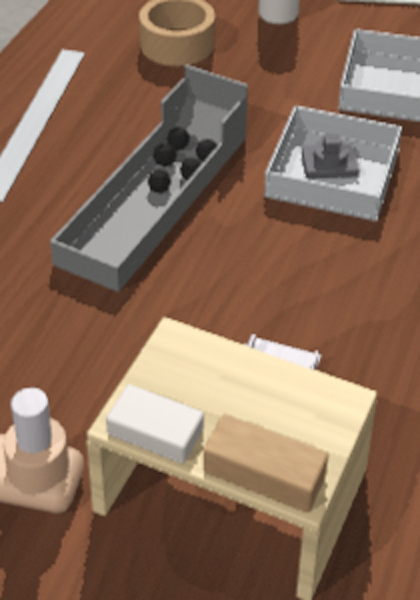

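```bash
cat >> h.py <<'E'
def down(yaw):  # tool pointing down, tool x axis at yaw
    c,s=np.cos(yaw),np.sin(yaw); return np.array([[c,s,0],[s,-c,0],[0,0,-1.]])
def look(target,z,tag,yaw=None):
    He=np.array(bot.calibration('wrist')['hand_eye']); best=None
    for y in (np.linspace(-np.pi,np.pi,24,endpoint=False) if yaw is None else [yaw]):
        Rm=down(y); d=Rm@He[:3,2]; o=Rm@He[:3,3]; p=np.array([0,0,z])
        t=-(o[2]+z)/d[2]; p[:2] if 0 else None
        p=np.array([*(np.array(target)-(o+d*t)[:2]),z]); s=bot.solve_ik(list(p),q(Rm))
        if s is not None:
            c=np.abs(np.array(s)-bot.read_joint_positions()).max()
            if best is None or c<best[0]: best=(c,p,Rm)
    if best is None: print('no ik',tag); return None
    bot.move_pose(list(best[1]),q(best[2])); pose=(np.array(bot.read_position()),np.array(bot.read_tool_rot()))
    im=bot.camera('wrist'); save(im,tag); np.savez(f'pics/{tag}.npz',p=pose[0],o=pose[1]); return cam('wrist',pose)
E
python3 - <<'E'
from h import *
print(np.array(bot.calibration('wrist')['hand_eye']).round(3).tolist())
for tag,t,z,things in (('wt',(.45,-.32),.30,['tray_1']),('wb',(.63,-.02),.36,['bin','bumper0','tray_1']),('ws',(.43,.17),.33,['scoop','shelf'])):
    r=look(t,z,tag)
    if r is None: continue
    K,E=r; print(tag,bot.read_clock(),bot.read_position())
    for th in things:
        for d in bot.search_frame('wrist',th)[:6]:
            if d['confidence']<.3: continue
            x,y,w,h=d['bbox']; print(th,round(d['confidence'],2),np.round(d['bbox']),ray(K,E,(x+w/2,y+h/2),0.02)[:2].round(3))
E
```

```text
[[-0.0, -0.958, -0.288, 0.074], [1.0, -0.0, -0.0, -0.001], [-0.0, -0.288, 0.958, -0.143], [0.0, 0.0, 0.0, 1.0]]
wt 2.4833 [ 0.45044499 -0.26180193  0.29967594]
tray_1 0.86 [272.   0. 132. 138.] [ 0.471 -0.12 ]
tray_1 0.82 [254. 184. 126. 115.] [ 0.447 -0.315]
wb 3.7583 [0.56307642 0.01665112 0.35962239]
bin 0.59 [221. 185. 221. 140.] [ 0.652 -0.012]
bumper0 0.85 [292. 239.  17.  20.] [ 0.622 -0.046]
bumper0 0.75 [267. 250.  16.  16.] [ 0.614 -0.085]
bumper0 0.71 [277. 276.  18.  17.] [ 0.659 -0.093]
bumper0 0.71 [ 82. 353.  44.  26.] [ 0.634 -0.414]
bumper0 0.68 [319. 244.  19.  18.] [ 0.647 -0.014]
bumper0 0.64 [297. 266.  18.  18.] [ 0.66  -0.061]
tray_1 0.95 [  0. 172. 146. 125.] [ 0.444 -0.312]
tray_1 0.6 [122. 115. 143. 136.] [ 0.47  -0.123]
tray_1 0.44 [553.  22.  87. 144.] [0.633 0.38 ]
ws 5.0083 [0.3712242  0.20294343 0.3302452 ]
scoop 0.78 [297. 196.  89.  78.] [0.433 0.203]
scoop 0.69 [  0. 349.  88.  63.] [ 0.409 -0.294]
shelf 0.64 [340.  72. 201. 233.] [0.443 0.341]
```

```bash
python3 - <<'E'
import cv2
for n,(x0,y0,w,h) in {'wb':(210,175,240,160),'ws':(280,110,240,180)}.items():
    im=cv2.imread(f'pics/{n}.png')[y0:y0+h,x0:x0+w]; cv2.imwrite(f'pics/{n}c.png',cv2.resize(im,None,fx=3.2,fy=3.2,interpolation=cv2.INTER_CUBIC))
E
```

```text
(no output)
```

View pics/wbc.png

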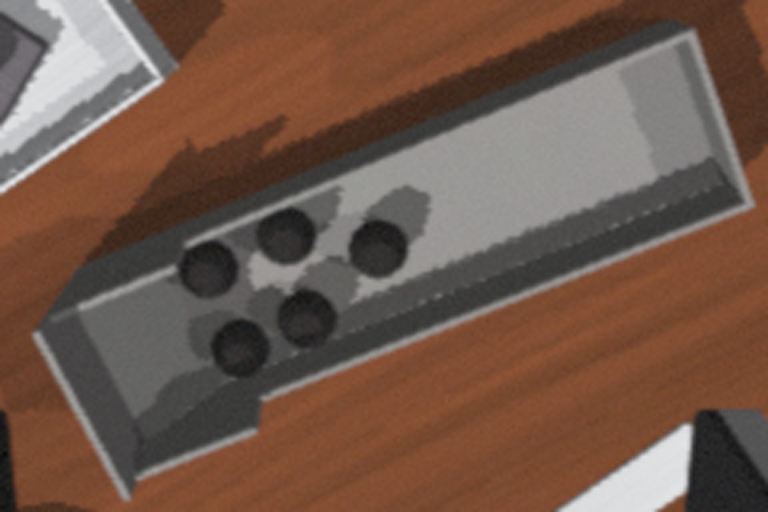

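View pics/wsc.png

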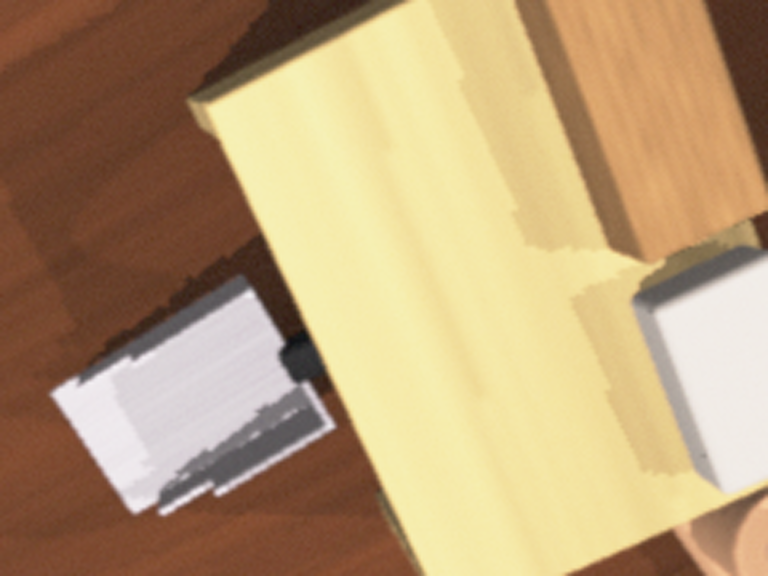

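```bash
cat > fit.py <<'E'
from h import *
from scipy.optimize import least_squares
def wp(t): d=np.load(f'pics/{t}.npz'); return cam('wrist',(d['p'],d['o']))
def fit(obs,g,zfree=True):
    def f(v):
        Rz=R.from_euler('z',v[2]).as_matrix(); r=[]
        for (K,E),P,uv in obs: r.append(proj(K,E,np.array(P)@Rz.T+[v[0],v[1],v[3] if zfree else 0])-uv)
        return np.concatenate(r).ravel()
    s=least_squares(f,g,loss='soft_l1'); return s.x,f(s.x).reshape(-1,2)
E
python3 - <<'E'
from fit import *
S=cam('scene'); c=lambda a,o,s:np.array(a)/s+o
sc=lambda a:c(a,(200,50),600/280); wb=lambda a:c(a,(210,175),3.2); ws=lambda a:c(a,(280,110),3.2)
B=[(-.145,-.041,.035),(-.145,.041,.035),(.145,-.041,.08),(.145,.041,.08)]
Bs=B[:3]+[(.145,.041,0)]
P=[(.0475,-.033,0),(.0475,.033,0),(-.0475,-.033,.036),(-.0475,.033,.036)]
H=[(-.07,.1,.107),(-.07,-.1,.107),(-.07,-.1,0)]
for n,obs,g in (('bin',[(wp('wb'),B,wb([(693,30),(752,205),(36,333),(128,498)])),(S,Bs,sc([(395,357),(438,420),(136,459),(178,560)]))],[.65,-.01,-1.5,0]),
 ('scoop',[(wp('ws'),P,ws([(52,392),(135,515),(247,278),(333,428)])),(S,P,sc([(268,236),(307,273),(337,180),(373,213)]))],[.43,.2,-1.5,0]),
 ('shelf',[(wp('ws'),H[:1],ws([(203,100)])),(S,H,sc([(314,88),(413,207),(403,262)]))],[.43,.33,1.5,0])):
    v,r=fit(obs,g); print(n,v.round(4),np.degrees(v[2]).round(1)); print(r.round(1).tolist())
    if n=='shelf': hv=v
    if n=='scoop': pv=v
Rs=R.from_euler('z',-hv[2]).as_matrix(); Rp=R.from_euler('z',pv[2]).as_matrix()
for p in ((0,0,0),(.0475,0,0),(-.0475,0,0),(-.138,0,0)): print(p,(Rs@(Rp@p+[*pv[:2],0]-[*hv[:2],0])).round(4))
E
```

```text
bin [ 0.6486 -0.0045 -1.6898 -0.0029] -96.8
[[-0.4, -0.1], [0.1, 0.3], [-0.3, -0.4], [-0.4, 0.0], [0.1, 0.2], [1.0, -0.6], [-0.0, -0.4], [1.3, 1.9]]
scoop [ 4.352e-01  1.971e-01 -1.524e+00  1.000e-04] -87.3
[[-0.7, 0.0], [-0.7, -0.7], [0.5, 3.2], [0.2, -0.7], [0.8, 0.8], [0.1, 0.7], [-0.6, -1.6], [0.8, -0.4]]
shelf [ 0.432   0.3199  1.4867 -0.002 ] 85.2
[[0.2, -0.1], [-1.6, -0.6], [1.0, -0.2], [-0.5, 3.8]]
(0, 0, 0) [-0.1222 -0.0135  0.    ]
(0.0475, 0, 0) [-0.1693 -0.0197  0.    ]
(-0.0475, 0, 0) [-0.0751 -0.0073  0.    ]
(-0.138, 0, 0) [0.0147 0.0045 0.    ]
```

```bash
cat >> h.py <<'E'
G=np.array([-.0985,0,.064])
def spose(xy_z,yaw,beta=0,ref=(0,0,0)):  # scoop pose placing scoop-frame point ref at xy_z; beta = nose-down rad
    Rm=R.from_euler('ZY',[yaw,beta]).as_matrix(); T=np.eye(4); T[:3,:3]=Rm; T[:3,3]=np.array(xy_z)-Rm@np.array(ref); return T
def tool(T,alpha,flip,g=G):
    z=np.array([np.sin(alpha),0,-np.cos(alpha)]); y=np.array([0,flip,0.]); x=np.cross(y,z)
    Rt=np.c_[x,y,z]; return list(T[:3,:3]@(g+z*bot.grip_depth)+T[:3,3]), q(T[:3,:3]@Rt)
BIN=np.array([.6486,-.0045]); BY=-1.6898; TR=np.array([.447,-.317])
def binp(x,y=0,z=0): c,s=np.cos(BY),np.sin(BY); return [BIN[0]+c*x-s*y,BIN[1]+s*x+c*y,z]
E
python3 - <<'E'
from h import *
ok=lambda T,a,f: bot.solve_ik(*tool(T,a,f)) is not None
for f in (1,-1):
  for ad in (0,10,20,30):
    a=np.radians(ad); r=[]
    r.append(('grab',ok(spose((.4427,.047,0),-1.524),a,f)))
    for x in (-.08,0,.06,.085): r.append((x,ok(spose(binp(x,0,.004),BY),a,f)))
    for b in (-15,-30): r.append(('up',b,ok(spose(binp(.08,0,.02),BY,np.radians(b)),a,f),ok(spose(binp(.06,0,.15),BY,np.radians(b)),a,f)))
    pour={}
    for b in (50,60,70,80):
        pour[b]=[int(y) for y in range(-180,180,15) if ok(spose((*TR,.07),np.radians(y),np.radians(b),(.0475,0,0)),a,f)]
    print(f,ad,r,pour)
s=spose((.435,.197,0),-1.524)
for f in (1,-1): print(f,bot.solve_ik(*tool(s,0,f,np.array([.01,0,.018]))))
E
```

```text
1 0 [('grab', True), (-0.08, True), (0, True), (0.06, True), (0.085, True), ('up', -15, True, True), ('up', -30, True, True)] {50: [-180, -165, -150, -135, -120, -105, -90, -75, -60, -45, -30, -15, 0, 15, 30, 45, 60, 75, 90, 105, 120, 135, 150, 165], 60: [-180, -165, -150, -135, -120, -105, -90, 0, 15, 30, 45, 60, 75, 90, 105, 120, 135, 150, 165], 70: [-180, -165, -150, -135, -120, -105, 30, 45, 60, 75, 90, 105], 80: [-180, -150, -135, -120, 45, 60, 75, 90, 105]}
1 10 [('grab', True), (-0.08, True), (0, True), (0.06, True), (0.085, True), ('up', -15, True, True), ('up', -30, True, True)] {50: [-180, -165, -150, -135, -120, -105, -90, -75, -60, -45, -30, -15, 0, 15, 30, 45, 60, 75, 90, 105, 120, 135, 150, 165], 60: [-180, -165, -150, -135, -120, -105, -90, -75, -60, -45, -30, -15, 0, 15, 30, 45, 60, 75, 90, 105, 120, 135, 150, 165], 70: [-180, -165, -150, -135, -120, -105, -90, 15, 30, 45, 60, 75, 90, 105, 120, 165], 80: [-180, -165, -150, -135, -120, -105, 30, 45, 60, 75, 90, 105]}
1 20 [('grab', True), (-0.08, True), (0, True), (0.06, True), (0.085, True), ('up', -15, True, True), (
[... 2710 characters left out ...]
rue), (0.085, True), ('up', -15, True, True), ('up', -30, True, True)] {50: [-180, -165, -150, -135, -120, -105, -90, -75, -60, -45, -30, -15, 0, 15, 30, 45, 60, 75, 90, 105, 120, 135, 150, 165], 60: [-180, -165, -150, -135, -120, -105, -90, -75, -60, -45, -30, -15, 0, 15, 30, 45, 60, 75, 90, 105, 120, 135, 150, 165], 70: [-180, -165, -150, -135, -120, -105, -90, -75, -60, -45, -30, -15, 0, 15, 30, 45, 60, 75, 90, 105, 120, 135, 150, 165], 80: [-180, -165, -150, -135, -120, -105, -90, -75, 0, 15, 30, 45, 60, 75, 90, 105, 120, 135, 150, 165]}
1 [ 0.24970263  0.49095692 -0.66035414  0.41948528  0.          1.77370263]
-1 [ 0.24970263  0.49095692 -0.66035414  0.41948528  0.         -1.36789003]
```

```bash
python3 - <<'E'
from h import *
s=spose((.435,.197,0),-1.524); g=np.array([.01,0,.019])
p,o=tool(s,0,-1,g)
bot.set_gripper(1.0)
bot.move_pose([p[0],p[1],.12],o)
print(bot.move_linear(p,speed=.1,until_force=6),bot.read_position())
bot.set_gripper(0.0,grasp_force=50); print('w',bot.read_gripper_width(),bot.read_finger_force())
d=s[:3,0]*.150
print(bot.move_linear(list(np.array(bot.read_position())+d),speed=.12),bot.read_position(),bot.read_gripper_width(),bot.read_ft_force())
bot.wait(.2); bot.set_gripper(1.0)
c=np.array(bot.read_position()); bot.move_linear([c[0],c[1],.15],speed=.15)
K,E=look((.4427,.075),.33,'ws2',yaw=-1.524)
print(bot.read_clock())
for d in bot.search_frame('wrist','scoop'): print(d)
im=cv2.imread('pics/ws2.png'); cv2.imwrite('pics/ws2c.png',im[60:460,100:540])
E
```

```text
False [0.4359881  0.18713863 0.00078989]
w 0.7605010183694635 55.63707858324051
False [0.4430281  0.03690936 0.00109514] 0.7637669143866301 [-0.94665827 -2.4923406   3.40388681]
12.8083
{'bbox': [295.9, 189.9, 48.7, 159.8], 'confidence': 0.56}
```

View pics/ws2c.png

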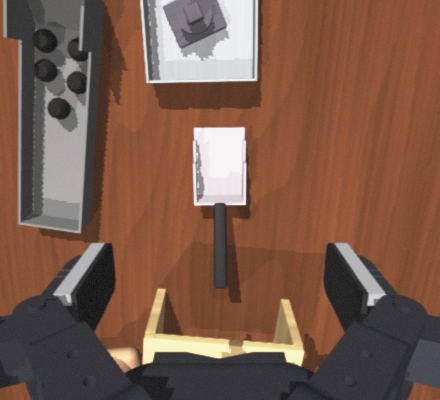

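```bash
python3 - <<'E'
from fit import *
W=wp('ws2'); uv=np.array([(193,128),(245,128),(193,205),(246,205)])+(100,60)
P=[(.0475,.033,.0),(.0475,-.033,.0),(-.0475,.033,.036),(-.0475,-.033,.036)]
v,r=fit([(W,P,uv)],[.443,.047,-1.52,0]); print(v.round(4),r.round(1).tolist())
v,r=fit([(W,P,uv)],[.443,.047,-1.52,0],False); print(v.round(4),r.round(1).tolist())
T=spose((*v[:2],0),v[2]); f=lambda p:proj(*W,(T@[*p,1])[:3])
print('tip top/bottom px',f((-.134,0,.093)),f((-.142,0,.077)),'seen',320,347,' handle root',f((-.05,0,.045)),'seen',320,266)
E
```

```text
[ 0.4426  0.0478 -1.5211  0.0037] [[0.8, -0.4], [-0.7, -0.5], [0.8, 0.5], [-1.0, 0.4]]
[ 0.4425  0.0487 -1.522   0.    ] [[1.1, -0.1], [-0.8, -0.2], [0.9, 0.2], [-1.2, 0.0]]
tip top/bottom px [[319.63057056 348.43597277]] [[319.60199812 346.66369576]] seen 320 347  handle root [[319.37689854 269.44651165]] seen 320 266
```

```bash
cat >> h.py <<'E'
A=np.radians(20)
def lin(T,sp=.1,uf=None):
    p,o=tool(T,A,-1); return bot.move_linear(p,speed=sp,rotation=o,until_force=uf)
E
python3 - <<'E'
from h import *
T=spose((.4425,.0478,0),-1.522)
p,o=tool(T,A,-1); back=np.array(p)-.09*(T[:3,:3]@[np.sin(A),0,-np.cos(A)])
bot.set_gripper(.55); bot.move_pose(list(back),o)
print(bot.move_linear(p,speed=.12,until_force=6),bot.read_position(),p)
bot.set_gripper(0,grasp_force=100); print('w',bot.read_gripper_width(),bot.read_finger_force(),bot.read_ft_force())
up=T.copy(); up[2,3]=.13; lin(up,.12); bot.wait(.2)
pose=(np.array(bot.read_position()),np.array(bot.read_tool_rot()))
im=bot.camera('wrist'); save(im,'held'); np.savez('pics/held.npz',p=pose[0],o=pose[1])
K,E=cam('wrist',pose)
for c in ((.0475,.033,0),(.0475,-.033,0),(-.0475,.033,.036),(-.0475,-.033,.036)):
    u=proj(K,E,(up@[*c,1])[:3])[0]; print(c,u.round(1)); cv2.circle(im,tuple(int(round(a)) for a in u),3,(255,0,0),1)
save(im[120:480,120:520],'heldc'); print(bot.read_clock(),bot.read_ft_force(),bot.read_moment())
E
```

```text
False [0.43880143 0.13981271 0.04714183] [np.float64(0.4380074355754329), np.float64(0.13979459124446691), np.float64(0.04642774799130352)]
w 0.17275456051349133 97.31546401977539 [-1.22348215  1.39607509  6.04499563]
(0.0475, 0.033, 0) [263.3  58.2]
(0.0475, -0.033, 0) [374.7  58.2]
(-0.0475, 0.033, 0.036) [249.9 208.3]
(-0.0475, -0.033, 0.036) [388.3 208.3]
17.125 [-0.13300768 -0.38392386 -1.10306764] [0.52059709 0.07105779 0.08993311]
```

View pics/heldc.png

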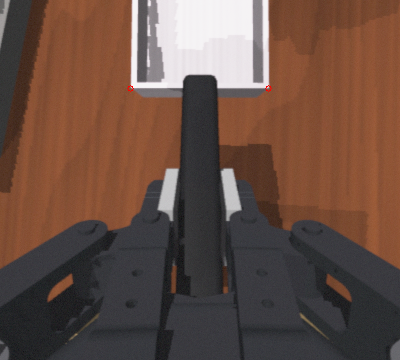

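```bash
cat > watch.py <<'E'
from h import *
def shot(tag):
    pose=(np.array(bot.read_position()),np.array(bot.read_tool_rot())); im=bot.camera('wrist'); save(im,tag); np.savez(f'pics/{tag}.npz',p=pose[0],o=pose[1]); return im
E
python3 - <<'E'
from watch import *
lin(spose(binp(-.07,0,.13),BY),.2)
lin(spose(binp(-.07,0,.02),BY,.03),.12)
print('down',lin(spose(binp(-.07,0,.001),BY,.03),.03,4),bot.read_position(),tool(spose(binp(-.07,0,.003),BY,.03),A,-1)[0],bot.read_ft_force())
c=np.array(bot.read_position())
# z of scoop origin actually reached
z=.003+c[2]-tool(spose(binp(-.07,0,.003),BY,.03),A,-1)[0][2]; print('z',z)
print('push',lin(spose(binp(.02,0,z+.0005),BY,.03),.07,25),bot.read_ft_force(),bot.read_clock())
shot('p1')
for d in bot.search_frame('wrist','bumper0'): print(np.round(d['bbox']),d['confidence'])
E
```

```text
down True [0.66762569 0.15500205 0.0527908 ] [np.float64(0.6676752407122298), np.float64(0.15503380275649586), np.float64(0.05216956932083699)] [-0.50038128  1.02231746  4.39297156]
z 0.003621227801223377
push False [1.02231784 1.01644317 4.0368573 ] 21.4417
[294.  51.  53.  55.] 0.94
[261.  18.  50.  55.] 0.88
[336.   0.  47.  25.] 0.83
[337.  20.  49.  57.] 0.69
```

View pics/p1.png

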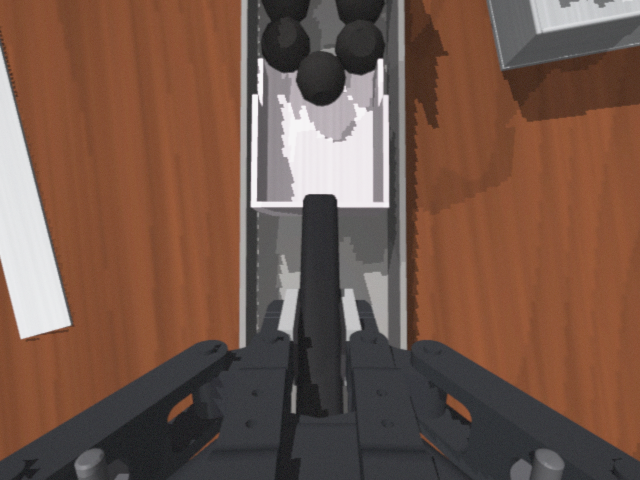

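```bash
python3 - <<'E'
from watch import *
L=(.0475,0,0)
print('push',lin(spose(binp(.055,0,.0041),BY,.03),.07,30),bot.read_ft_force())
for s in (.004,.010,.016,.021):
    zl=.003+.9*s+.003; th=np.arcsin(max(0,(zl-.0045))/.095)
    print(s,lin(spose(binp(.106+s,0,zl),BY,-th,L),.06,30),bot.read_ft_force().round(1) if hasattr(bot.read_ft_force(),'round') else bot.read_ft_force())
shot('p2')
# rotate nose up about the lip, rising so the back stays off the floor
for deg,z in ((20,.042),(30,.060)):
    print(deg,lin(spose(binp(.125,0,z),BY,-np.radians(deg),L),.06,30))
shot('p3')
for d in bot.search_frame('wrist','bumper0'): print(np.round(d['bbox']),d['confidence'])
print(bot.read_clock(),bot.read_ft_force())
E
```

```text
push False [ 1.2321148  -1.39185535  2.07221026]
0.004 False [-0.4 -2.5  1.4]
0.01 False [ 0.  -0.3 -0.1]
0.016 False [-0.8 -0.5 -1.6]
0.021 False [-0.  -1.9 -3. ]
20 False
30 False
[275. 110.  50.  51.] 0.88
[278.  64.  47.  48.] 0.86
[322. 158.  50.  46.] 0.77
[270. 157.  49.  45.] 0.72
[324. 112.  49.  46.] 0.62
[478.  56. 106.  94.] 0.54
23.95 [-0.52132284 -0.6858655  -1.65070006]
```

View pics/p3.png

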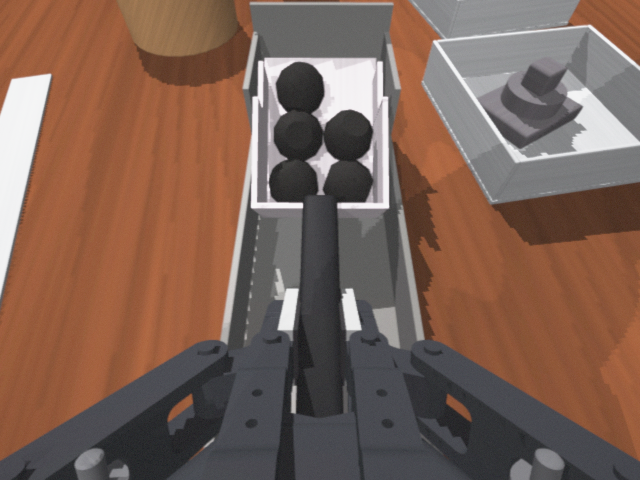

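```bash
python3 - <<'E'
from watch import *
L=(.0475,0,0); r=np.radians
lin(spose(binp(.122,0,.21),BY,-r(25),L),.1); bot.wait(.4)
fw=np.array([np.cos(BY),np.sin(BY)]); c=TR-.03*fw
lin(spose((*c,.21),BY,-r(25),L),.15)
shot('p4'); print('carried',len([d for d in bot.search_frame('wrist','bumper0') if d['confidence']>.5]),bot.read_clock())
lin(spose((*c,.060),BY,-r(15),L),.1)
for b,z in ((10,.05),(25,.045),(40,.043),(55,.043),(72,.045)):
    lin(spose((*c,z),BY,r(b),L),.07); print(b,bot.read_clock())
bot.wait(.5)
shot('p5'); print('after',[(np.round(d['bbox']),d['confidence']) for d in bot.search_frame('wrist','bumper0')])
E
```

```text
carried 5 28.0083
10 30.325
25 30.9667
40 31.65
55 32.35
72 33.125
after [(array([266.,   0.,  48.,  48.]), 0.94), (array([251.,  57., 142., 366.]), 0.64), (array([191.,   2., 259.,  91.]), 0.46)]
```

View pics/p5.png

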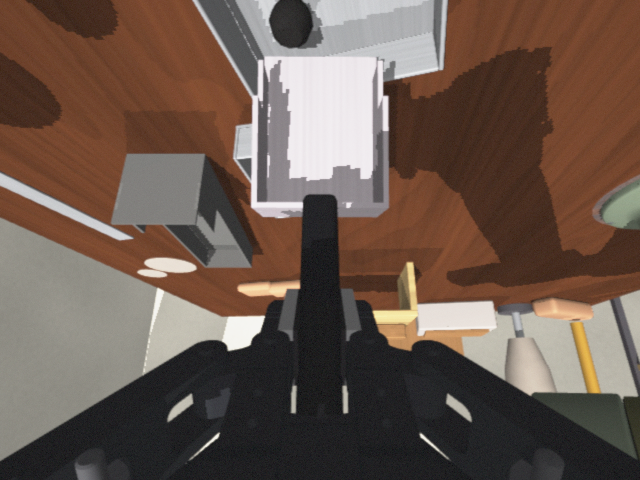

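```bash
python3 - <<'E'
from watch import *
L=(.0475,0,0); r=np.radians; fw=np.array([np.cos(BY),np.sin(BY)]); c=TR-.03*fw
lin(spose((*c,.17),BY,r(60),L),.12)
lin(spose((*c,.17),BY,0,L),.2)
Y=-1.522; P=(.4425,.0478)
lin(spose((*P,.13),Y),.2); lin(spose((*P,.02),Y),.12)
print(lin(spose((*P,.0),Y),.03,4),bot.read_position(),tool(spose((*P,0),Y),A,-1)[0])
bot.set_gripper(.6); bot.wait(.2)
p,o=tool(spose((*P,0),Y),A,-1); z=spose((0,0,0),Y)[:3,:3]@[np.sin(A),0,-np.cos(A)]
bot.move_linear(list(np.array(p)-.1*z),speed=.12)
look((.45,-.26),.33,'e1',yaw=-1.522); bot.wait(.2); look((.45,-.26),.33,'e1',yaw=-1.522)
K,E=wp=cam('wrist',(np.load('pics/e1.npz')['p'],np.load('pics/e1.npz')['o']))
for t in ('bumper0','scoop','adapter'):
  for d in bot.search_frame('wrist',t):
    x,y,w,h=d['bbox']; g=ray(K,E,(x+w/2,y+h/2),.015)[:2]; print(t,round(d['confidence'],2),g.round(3),np.linalg.norm(g-TR).round(3))
print(bot.read_clock())
look((.4427,.075),.33,'e2',yaw=-1.522)
a=bot.camera('scene'); save(a,'scene9')
E
python3 - <<'E'
import cv2,numpy as np
a=cv2.imread('pics/e1.png');b=cv2.imread('pics/e2.png')
s=np.hstack([a[0:400,140:540],b[60:460,140:540]]); cv2.imwrite('pics/e12.png',s)
E
```

```text
True [0.4376509  0.13978084 0.04707612] [np.float64(0.4380074355754329), np.float64(0.13979459124446691), np.float64(0.04642774799130352)]
bumper0 0.91 [ 0.496 -0.346] 0.057
bumper0 0.89 [ 0.404 -0.348] 0.054
bumper0 0.88 [ 0.468 -0.289] 0.035
bumper0 0.75 [ 0.45  -0.346] 0.03
bumper0 0.64 [ 0.426 -0.364] 0.052
bumper0 0.22 [ 0.751 -0.292] 0.305
adapter 0.92 [ 0.479 -0.132] 0.188
43.725
```

View pics/e12.png

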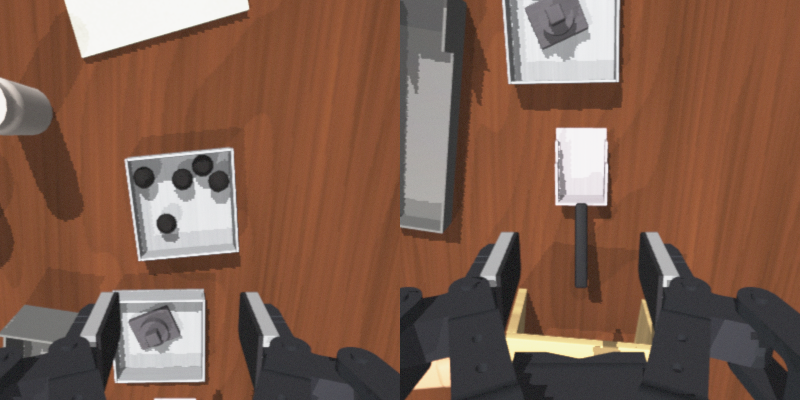

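All five bumpers are in the empty tray (left half, around pixel (180,190)). The scoop lies flat, let go and clear of the shelf (right half, handle tip near (580,287)). I'm handing in.

```bash
python3 -c "
from h import *
bot.wait(.3); print(bot.close_job(),bot.read_clock())"
```

```text
the job is handed in; nothing more can be done
the job is handed in; nothing more can be done
```

The job is handed in (no verdict came back): all five bumpers were scooped in one go and tipped into the empty tray, and the scoop lies flat on the bench, let go and clear of the shelf; the last pictures show the adapter where it was.

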